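# Wedge a magnifier's tapered post over a coin

## Robot

A 6-joint arm with a two-finger parallel gripper is mounted at the origin on the work surface. World frame = base frame: x ahead of the robot, y to its left, z up, the work surface at z = 0. Lengths are in mm, angles in rad, forces in N, time in s.
With the tool pointing down it reaches from about 350 to 775 mm from the base axis. Payload 7.3 kg.
Tool frame: the origin (TCP) lies between the finger pads; the fingertips stand 19 mm ahead of it and the grasp point (between the pads) is the TCP; z points along the fingers, y is the line along which they close (so a half turn about z gives the same grasp; the last joint's range is limited). The gripper opens to 92 mm and grips with 3 to 60 N. Pads are 19 mm wide; open, the fingers measure 130 mm over their backs; the gripper's body (75 mm by 190 mm) begins 47 mm behind the grasp point.
Start: joints at [1.163, 0.342, 1.524, -0, 1.275, -0.146], TCP at [135.864, 507.133, 245.741] pointing down, gripper open.
Joint ranges: [-2.53, 2.53], [-0.77, 2.02], [0.04, 2.7], [-1, 4.14], [0.28, 2.66], [-3.11, 3.11]. Speed limits (rad/s): [2.57, 2.57, 3.14, 3.14, 3.14, 3.14].

## Interface

Orientations are given as a unit quaternion [w, x, y, z].
In Python, from station import monitor, snapshot, order gives the robot as it stands. The module is installed in compiled form; this text tells all that it offers.
- The arm moves only by the tool arm_command, never from a script. Its argument "rows" is a list of rows, each a list of 7 numbers: the shift along the world's x, y, z in cm, then the turn, a rotation vector about the world's x, y, z in rad, then the opening, from 0 (shut) to 1 (fully open). In form: [[dx, dy, dz, rx, ry, rz, fingers], ...]. A call has 1 to 12 rows; each row is the pose to reach, as a shift and turn from the pose commanded when the call began; what a row does not reach only later rows make up. A row lasts 1/10 s, in which the tool goes at most 50 mm and 8.59 degrees, less where a joint would pass 70% of its speed; a pose out of reach is approached as far as the arm can. A call with a gripper value outside its range is refused whole. The fingers move at their own pace and stop on an object; "force" is the grip in N (left out, the last holds). Time passes only in rows, so rows that repeat a pose let the fingers close. It gives the time, the measured TCP pose, the force, the opening and the grip force at its end, in the units of the state.
- monitor.get_obs(): the state, without advancing time (a new reading comes with each control period).
- snapshot(name): name is "scene" or "top" or "wrist"; returns a dict with "color" (384x512x3 uint8, red, green, blue), "fx", "fy", "cx", "cy" (pixels), "k1" (the pictures are not rectified: a ray, as slopes to the right and down, at radius r is drawn at 1 + k1 r^2 times it, then the intrinsics apply), "extrinsics" (4x4, takes a point from camera to world coordinates); the wrist camera has in their place "mount" (4x4, takes a point from camera to tool coordinates, whose origin is the TCP and whose axes are the flange's). Camera axes: x right, y down, z forward; pixel columns grow to the right and rows downward; lengths in mm; the calibration is good to about 2 mm. A picture is of the moment at which its call begins: read the wrist's pose just before it. There is no depth.
- order.close_job(): hands the job in; it is judged then, once.
The state is a dict: "time_s": time; "joint_pos": joint angles; "dq": joint speeds; "joint_efforts": joint torques, N m; "ee_pos": TCP position; "orientation": TCP orientation; "ft_force": force on the tool from outside, world axes, zero at the start; "wrist_torque": the same for the moment, N m; "gripper_width": finger opening in mm; "finger_force": force on a finger pad.
Only numpy, scipy, OpenCV 4.12 (cv2) and the standard library are available. Lean on these libraries where they do the work, as an engineer would, in place of code of your own. Each camera call takes 0.05 s, during which the arm holds its last target. There are 200 camera calls.

## Task

Take the stand magnifier out of its wooden rack and put its tapered post into the hole of the black base. Then twist it while pressing it down, firmly but without forcing it or driving the base's white sleeve down, until the post is wedged tight and holds by itself with the lens over the largest of the three coins on white cards around the base; let go of it. Leave the other things on the table alone.

Things in the scene. Friction and masses are not known exactly. Their poses are not given: they have to be found in the camera images.
- magnifier: Stand magnifier, 200 g, balanced about its post. Origin: centre of the post's foot; z up the post, x points to the lens. Metal post tapering 1:10 a side, 15 mm across near the foot to 24 mm at 45 mm up, straight to a 36 mm collar at 70 to 78 mm. Above it the black grip bar. Arm and lens (60 mm across, centre 130 mm out along +x) at 74 mm up; 24 mm balance ball 85 mm out along -x
- grip (a point): Centre of the magnifier's upright black grip bar, 103 mm above the post's foot, on the post's axis. Bar 36 mm long (along the magnifier's x), 14 mm thick (y, pinch here), 46 mm tall: from 23 mm below this point to 21 mm above
- lens (a point): Centre of the magnifier's lens, 130 mm from the post's axis and 74 mm above the post's foot
- base: Black base block 90 x 90 mm, 70 mm tall, fixed to the table; origin under its centre. Hole in the middle of its top, see socket
- socket (a point): On the hole's axis, level with the base's top, 70 mm up. In the hole sits a white six-jaw sleeve, its mouth hidden 0 to 20 mm below this point. Bore 23 mm, tapered like the post, which first binds with its foot 40 mm below that mouth. Twisting it 0.5 rad or more under a steady 9 to 15 N wedges it, sinking 1 to 3 mm; over 19 N while twisting bursts the sleeve; straight pushing does not wedge it
- flange (a point): Top centre of the sleeve's white flange, 52 mm across, 3 mm thick, 29 mm opening, resting on the base's top. A push fit: a downward push of over 20 N drives flange and sleeve down into the base, which must not happen
- rack: Wooden rack block 64 x 64 mm, 80 mm tall, fixed; origin under its centre. The magnifier stands in its 27 mm straight hole, collar resting on the top, foot 10 mm above the table
- coin_large: White card 56 x 56 x 4 mm, fixed to the table, with the largest coin (38 mm) at its centre; origin under its centre. 130 mm from the base's axis; the three cards stand 45 degrees apart around it, on the side away from the robot
- coin_small: Same card with an 18 mm coin, also 130 mm from the base's axis
- coin_medium: Same card with a 26 mm coin, also 130 mm from the base's axis
- coin_tube: Loose upright coin tube, 40 mm across, 55 mm tall; origin under its centre; leave alone
- coin_case: Loose dark wooden case 70 x 50 x 22 mm; origin under its centre; leave alone
- tweezers: Loose steel tweezers 110 x 8 x 7 mm lying along their x; leave alone
Mind the look-alikes: they are no part of the job. Leave any yellow look-alike of the coin_large alone. Several things have the shape of the base; the one meant has the colours described above.

How it is judged:
By the outcome, as a careful person would: the job done as asked, in the order asked, and still so for the second after the job is handed in, with the robot touching nothing.
It also fails if it takes over 51 s, if anything falls off the work surface, if the arm or the gripper's body presses on something with over 40 N, if the wrist force passes 120 N, or if a joint passes its speed limit or range.

## Working session

There is one attempt and no reset: what is moved stays moved. The work goes in short steps, Python scripts to look and compute and a tool call to move; the robot and the scene stay as the last step left them, time stands still between calls to the robot, and variables do not carry over. Pictures are saved under pics/ and viewed, at most 10 in all, crops included, and the job is handed in when it is done.

Besides the shell and the picture viewer there is one more tool, called after "Request:" by a JSON object that holds its "op" and its "data", one argument or row to a line. arm_command: Moves the arm, as the interface text tells. Its arguments: {"type":"object","properties":{"rows":{"type":"array","items":{"type":"array","items":{"type":"number"}}},"force":{"type":"number"}},"required":["rows"]}

```bash
mkdir -p pics; cat > h.py <<'E'
import numpy as np, cv2
from station import monitor, snapshot, order
from scipy.spatial.transform import Rotation as R
def snap(n):
    o=monitor.get_obs(); s=snapshot(n)
    if 'extrinsics' in s: E=np.array(s['extrinsics'])
    else:
        T=np.eye(4); q=o['orientation']; T[:3,:3]=R.from_quat([q[1],q[2],q[3],q[0]]).as_matrix(); T[:3,3]=o['ee_pos']; E=T@np.array(s['mount'])
    np.savez(f'{n}.npz',E=E,**{k:s[k] for k in('color','fx','fy','cx','cy','k1')}); return s['color']
def save(img,f): cv2.imwrite('pics/'+f,img[...,::-1])
def pt(n,u,v,z):
    s=np.load(n+'.npz'); K=np.array([[s['fx'],0,s['cx']],[0,s['fy'],s['cy']],[0,0,1]],float)
    # distortion: xd = x(1+k1 r^2) as in OpenCV
    p=cv2.undistortPoints(np.array([[[u,v]]],float),K,np.array([float(s['k1']),0,0,0]))[0,0]
    E=s['E']; d=E[:3,:3]@[p[0],p[1],1]; c=E[:3,3]; return c+d*(z-c[2])/d[2]
def proj(n,P):
    s=np.load(n+'.npz'); E=np.linalg.inv(s['E']); K=np.array([[s['fx'],0,s['cx']],[0,s['fy'],s['cy']],[0,0,1]],float)
    return cv2.projectPoints(np.array(P,float).reshape(-1,1,3),cv2.Rodrigues(E[:3,:3])[0],E[:3,3],K,np.array([float(s['k1']),0,0,0]))[0][:,0]
E
python3 - <<'E'
from h import *
print(monitor.get_obs())
a=snap('scene');b=snap('top');
for n in('scene','top'):
    s=np.load(n+'.npz');print(n,s['E'].round(2).tolist(),s['fx'],s['k1'])
save(cv2.resize(a,(800,600),interpolation=cv2.INTER_CUBIC),'scene1.png');save(cv2.resize(b,(800,600),interpolation=cv2.INTER_CUBIC),'top1.png')
E
```

```text
{'time_s': 0.0, 'joint_pos': array([ 1.16298034e+00,  3.42739620e-01,  1.52502830e+00,  3.39788562e-05,
        1.27541738e+00, -1.46024485e-01]), 'dq': array([ 5.13453746e-04,  7.04669167e-05,  4.62854538e-04,  9.38546260e-04,
       -1.46572204e-04,  4.07461239e-04]), 'joint_efforts': array([-2.71343903e-03, -4.31224930e+01, -2.44216508e+01,  7.15126027e-02,
        5.58308023e-02, -1.36696153e-04]), 'ee_pos': array([135.70215248, 506.75770759, 245.03224438]), 'orientation': array([-2.33340744e-04,  1.30527160e-01,  9.91444414e-01, -7.61541307e-04]), 'ft_force': array([ 0.17580487, -0.34208399, -0.06069523]), 'wrist_torque': array([0.01470756, 0.0285762 , 0.00201053]), 'finger_force': 0.0, 'gripper_width': 91.59807784323233}
scene [[-0.08, 0.8, -0.59, 1004.23], [1.0, 0.06, -0.04, 28.05], [0.0, -0.59, -0.81, 753.26], [0.0, 0.0, 0.0, 1.0]] 401.6382466061622 -0.06981801290492558
top [[0.02, -0.98, 0.2, 319.19], [-1.0, -0.03, -0.02, 21.3], [0.03, -0.2, -0.98, 996.69], [0.0, 0.0, 0.0, 1.0]] 351.9515862734744 -0.08685907549409873
```

View pics/scene1.png

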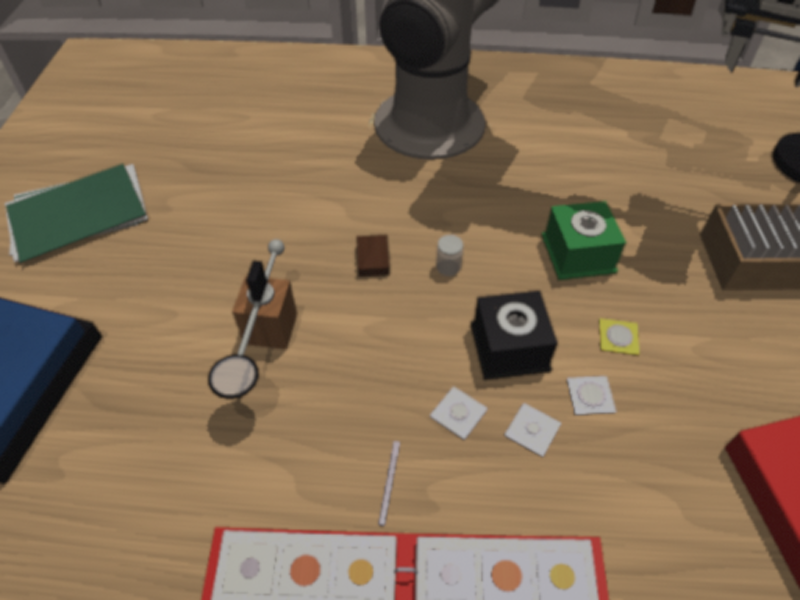

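View pics/top1.png

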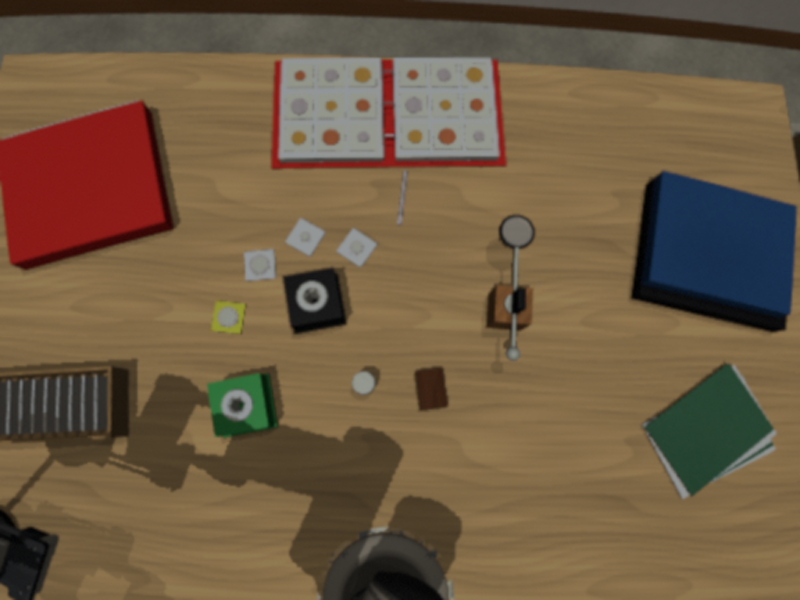

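Scene view: candidates for the base are the black block (515,325) and the green look-alike (585,235). Coins are white cards at (592,394) large, (459,411) medium and (533,429) small, plus a yellow look-alike at (620,336). The magnifier is in its rack at (262,290). I choose the black block and the white card at (592,394), and check both in a crop.

```bash
python3 - <<'E'
from h import *
k=1.5625
def s(u,v,z): return pt('scene',u/k,v/k,z).round(1)
def t(u,v,z): return pt('top',u/k,v/k,z).round(1)
print('sock',s(517,319,73),t(312,296,73))
print('L',s(592,394,4),t(260,264,4));print('M',s(459,411,4),t(357,247,4));print('S',s(533,429,4),t(305,237,4))
print('ball',s(277,246,84),t(513,353,84));print('lens',s(233,376,84),t(517,232,84))
print('grip top',s(258,266,134),t(517,298,134))
a=np.load('scene.npz')['color'][170:300,280:440]
b=np.load('top.npz')['color'][120:250,120:360]
a=cv2.resize(a,None,fx=3.5,fy=3.5,interpolation=cv2.INTER_CUBIC)
save(a,'crop1.png')
save(cv2.resize(np.load('top.npz')['color'][130:240,125:350],None,fx=3.5,fy=3.5,interpolation=cv2.INTER_CUBIC),'crop2.png')
E
```

```text
sock [507.5 142.4  73. ] [503.9 140.   73. ]
L [575.2 252.9   4. ] [575.4 249.1   4. ]
M [614.2  72.6   4. ] [613.9  69.9   4. ]
S [633.3 170.1   4. ] [630.4 168.4   4. ]
ball [ 412.8 -199.3   84. ] [ 414.5 -202.2   84. ]
lens [ 629.9 -211.5   84. ] [ 627.4 -213.2   84. ]
grip top [ 493.3 -200.1  134. ] [ 498.5 -197.9  134. ]
```

View pics/crop2.png

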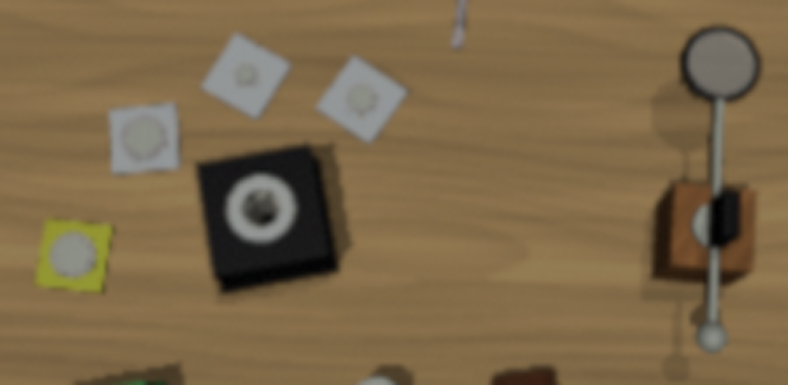

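View pics/crop1.png

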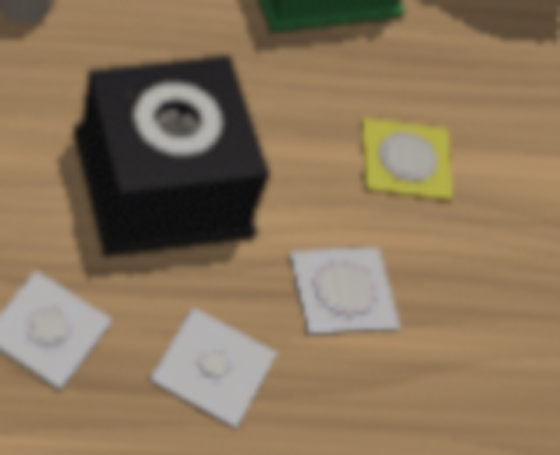

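The crops confirm it: the black base with white flange (crop2 262,207), the largest coin on the white card at (145,138), and the yellow one is the look-alike. I'm moving above the magnifier.

Request:
{"op": "arm_command", "data": {
  "rows": [
    [31,-25,2,0,0,0.1,1],
    [31,-25,2,0,0,0.1,1],
    [31,-25,2,0,0,0.1,1],
    [31,-25,2,0,0,0.1,1],
    [31,-25,2,0,0,0.1,1],
    [31,-25,2,0,0,0.1,1],
    [31,-25,2,0,0,0.1,1],
    [31,-25,2,0,0,0.1,1],
    [36,-70.8,2,0,0,0.21,1],
    [36,-70.8,2,0,0,0.21,1],
    [36,-70.8,2,0,0,0.21,1],
    [36,-70.8,2,0,0,0.21,1]
  ]
}}

```text
time_s: 1.3
ee_pos: [467.3, 56.4, 265.4]
orientation: [-0.0, 0.026, 1.0, 0.0]
ft_force: [1.1, -0.3, -0.4]
gripper_width: 91.8
finger_force: 0.0
```

Request:
{"op": "arm_command", "data": {
  "rows": [
    [3,-25,0,0,0,0,1],
    [3,-25,0,0,0,0,1],
    [3,-25,0,0,0,0,1],
    [3,-25,0,0,0,0,1],
    [3,-25,0,0,0,0,1],
    [3,-25,0,0,0,0,1],
    [3,-25,0,0,0,0,1],
    [3,-25,0,0,0,0,1]
  ]
}}

```text
time_s: 2.1
ee_pos: [497.3, -190.6, 265.4]
orientation: [-0.0, 0.026, 1.0, 0.001]
ft_force: [-0.0, -0.4, -0.2]
gripper_width: 91.8
finger_force: 0.0
```

```bash
python3 - <<'E'
from h import *
w=snap('wrist'); o=monitor.get_obs(); print(o['time_s'],o['ee_pos'],o['orientation'])
print(np.load('wrist.npz')['E'].round(2).tolist())
save(cv2.resize(w,(800,600),interpolation=cv2.INTER_CUBIC),'w1.png')
E
```

```text
2.15 [ 497.43102474 -190.19711225  265.65922806] [-2.29449583e-04  2.51450341e-02  9.99683717e-01  3.74010341e-04]
[[0.05, 0.96, 0.29, 419.63], [1.0, -0.05, -0.01, -187.17], [0.0, 0.29, -0.96, 404.72], [0.0, 0.0, 0.0, 1.0]]
```

View pics/w1.png

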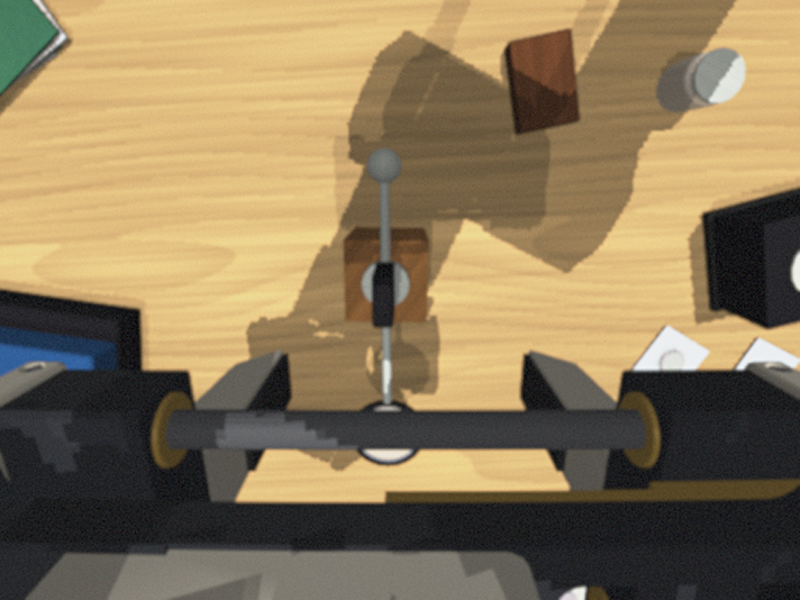

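Wrist view: ball (384,165), collar (385,285), grip bar top about (383,295), lens (388,432). The base is at the right.

```bash
python3 - <<'E'
from h import *
k=1.5625
b,c,l=[pt('wrist',u/k,v/k,z) for u,v,z in((384,165,84),(385.5,285,88),(388,432,84))]
print(b,c,l, np.degrees(np.arctan2(*(l-b)[1::-1])),np.linalg.norm(l-b), b+85/215*(l-b))
A=b+85/215*(l-b)
d=(l-b)/np.linalg.norm(l-b);n=np.array([-d[1],d[0],0])
for z in(80,124): print([(proj('wrist',A*[1,1,0]+[0,0,10+z]+sx*18*d+sy*7*n)*k).round(0).tolist() for sx in(-1,1) for sy in(-1,1)])
E
```

```text
[ 414.87378792 -201.2296984    84.        ] [ 500.59689832 -205.39561923   88.        ] [ 629.17793291 -211.6172033    84.        ] -2.775003498992356 214.55574291487784 [ 499.59868245 -205.33638638   84.        ]
[[[375.0, 260.0]], [[395.0, 260.0]], [[376.0, 308.0]], [[395.0, 307.0]]]
[[[371.0, 274.0]], [[393.0, 274.0]], [[372.0, 328.0]], [[394.0, 328.0]]]
```

Request:
{"op": "arm_command", "data": {
  "rows": [
    [0.25,-1.5,0,0,0,0,1],
    [0.25,-1.5,-4,0,0,0,1],
    [0.25,-1.5,-8,0,0,0,1],
    [0.25,-1.5,-12,0,0,0,1],
    [0.25,-1.5,-15.2,0,0,0,1],
    [0.25,-1.5,-15.2,0,0,0,1]
  ]
}}

```text
time_s: 2.75
ee_pos: [498.0, -205.2, 110.0]
orientation: [-0.004, 0.025, 1.0, 0.002]
ft_force: [-0.7, 1.0, 0.4]
gripper_width: 91.4
finger_force: 0.0
```

Request:
{"op": "arm_command", "data": {
  "rows": [
    [0,0,0,0,0,0,0.1],
    [0,0,0,0,0,0,0.1],
    [0,0,0,0,0,0,0.1],
    [0,0,0,0,0,0,0.1],
    [0,0,0,0,0,0,0.1],
    [0,0,0,0,0,0,0.1],
    [0,0,0,0,0,0,0.1],
    [0,0,0,0,0,0,0.1],
    [0,0,0,0,0,0,0.1],
    [0,0,0,0,0,0,0.1]
  ],
  "force": 45
}}

```text
time_s: 3.75
ee_pos: [500.0, -206.7, 113.7]
orientation: [-0.0, 0.026, 1.0, 0.0]
ft_force: [-0.7, 0.5, 0.1]
gripper_width: 16.3
finger_force: 0.0
```

Request:
{"op": "arm_command", "data": {
  "rows": [
    [0,0,0,0,0,0,0.0],
    [0,0,0,0,0,0,0.0],
    [0,0,0,0,0,0,0.0]
  ]
}}

```text
time_s: 4.05
ee_pos: [500.1, -206.6, 113.7]
orientation: [-0.0, 0.026, 1.0, 0.0]
ft_force: [-0.3, -0.3, -0.2]
gripper_width: 13.6
finger_force: 45.0
```

Request:
{"op": "arm_command", "data": {
  "rows": [
    [0,0,1,0,0,0,0],
    [0,0,3,0,0,0,0],
    [0,0,6,0,0,0,0],
    [0,0,9,0,0,0,0],
    [0,0,12,0,0,0,0],
    [0,0,15,0,0,0,0],
    [0,0,15,0,0,0,0],
    [0,0,15,0,0,0,0]
  ]
}}

```text
time_s: 4.85
ee_pos: [499.9, -206.6, 263.9]
orientation: [0.0, 0.026, 1.0, -0.0]
ft_force: [0.5, -0.5, -3.1]
gripper_width: 13.5
finger_force: 45.0
```

Request:
{"op": "arm_command", "data": {
  "rows": [
    [0.3,4,0,0,0,0.04,0],
    [0.3,8,0,0,0,0.08,0],
    [0.3,12,0,0,0,0.12,0],
    [0.3,16,0,0,0,0.18,0],
    [0.3,20,0,0,0,0.24,0],
    [0.3,24,0,0,0,0.3,0],
    [0.3,26,0,0,0,0.35,0],
    [0.3,26,0,0,0,0.35,0],
    [0.3,26,0,0,0,0.35,0],
    [0.3,26,0,0,0,0.35,0]
  ]
}}

```text
time_s: 5.85
ee_pos: [502.8, 52.4, 262.9]
orientation: [-0.001, -0.148, 0.989, -0.0]
ft_force: [0.2, 0.9, -3.3]
gripper_width: 13.9
finger_force: 45.0
```

```bash
python3 - <<'E'
from h import *
w=snap('wrist'); o=monitor.get_obs(); print(o['time_s'],o['ee_pos'],o['orientation'],o['ft_force'],o['gripper_width'])
save(cv2.resize(w,(800,600),interpolation=cv2.INTER_CUBIC),'w2.png')
E
```

```text
5.9 [502.92529961  52.23815743 263.14079691] [-6.12261593e-04 -1.47602029e-01  9.89046645e-01  4.49669802e-06] [-0.5010236   0.68735173 -2.12607764] 14.143837399486605
```

View pics/w2.png

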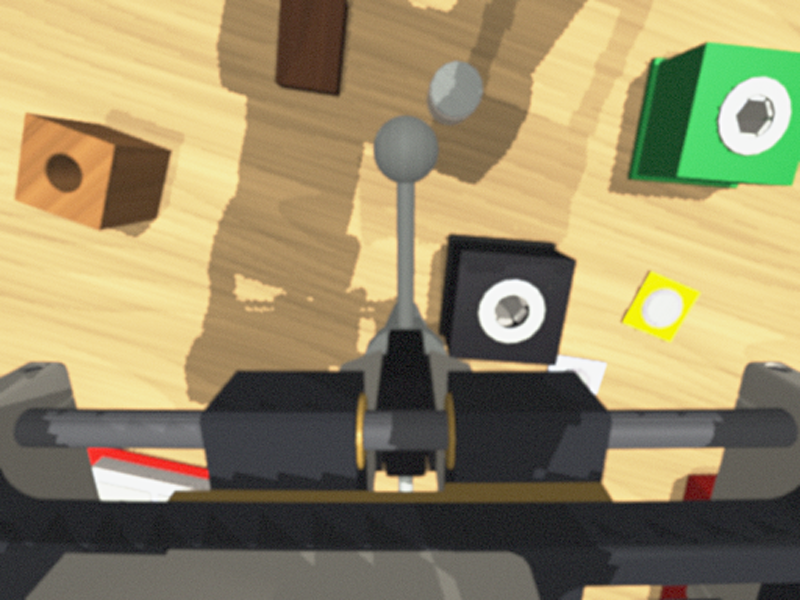

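Wrist view: magnifier held level in the gripper, base flange at (512,311), rack empty at left. Next I fit the flange and card centres numerically.

```bash
python3 - <<'E'
from h import *
k=1.5625
def blob(n,u,v,z,rad):
    im=np.load(n+'.npz')['color'].astype(int); u/=k;v/=k
    m=((im.min(2)>125)&(im.max(2)-im.min(2)<45)).astype(np.uint8)
    m=cv2.bitwise_and(m,cv2.circle(np.zeros_like(m),(round(u),round(v)),rad,1,-1))
    c=max(cv2.findContours(m,cv2.RETR_EXTERNAL,cv2.CHAIN_APPROX_NONE)[0],key=cv2.contourArea)
    h=cv2.convexHull(c);M=cv2.moments(h);p=(M['m10']/M['m00'],M['m01']/M['m00'])
    print(n,np.round(np.array(p)*k,1),M['m00'],pt(n,*p,z).round(1))
blob('scene',517,319,73,20);blob('top',312,296,73,16);blob('wrist',512,311,73,28)
for a,b in(((592,394),(260,264)),((459,411),(357,247)),((533,429),(305,237))):
    blob('scene',*a,4,24);blob('top',*b,4,17)
E
```

```text
scene [516.4 317.9] 351.5 [505.8 141.7  73. ]
top [311.  295.4] 219.5 [504.8 141.8  73. ]
wrist [511.1 310.5] 1367.5 [504.8 140.6  73. ]
scene [590.7 393.9] 601.0 [575.3 251.2   4. ]
top [259.1 264.3] 304.0 [574.9 250.8   4. ]
scene [458.2 411.7] 653.5 [615.3  71.6   4. ]
top [356.  246.7] 311.0 [614.5  71.9   4. ]
scene [532.6 428.5] 678.5 [632.7 169.6   4. ]
top [304.4 236.2] 308.5 [631.9 169.6   4. ]
```

Request:
{"op": "arm_command", "data": {
  "rows": [
    [0.2,3,0,0,0,0,0],
    [0.2,6,0,0,0,0,0],
    [0.2,8.9,0,0,0,0,0],
    [0.2,8.9,0,0,0,0,0],
    [0.2,8.9,-3,0,0,0,0],
    [0.2,8.9,-6,0,0,0,0],
    [0.2,8.9,-7,0,0,0,0],
    [0.2,8.9,-7,0,0,0,0],
    [0.2,8.9,-7,0,0,0,0]
  ]
}}

```text
time_s: 6.8
ee_pos: [505.9, 141.7, 194.8]
orientation: [0.001, -0.148, 0.989, -0.0]
ft_force: [0.2, 0.1, -1.8]
gripper_width: 14.0
finger_force: 45.0
```

```bash
python3 - <<'E'
from h import *
w=snap('wrist');a=snap('scene'); o=monitor.get_obs(); print(o['time_s'],o['ee_pos'],o['orientation'],o['ft_force'],o['gripper_width'])
w=cv2.resize(w,(533,400)); a=cv2.resize(a[120:300,240:420],(540,540),interpolation=cv2.INTER_CUBIC)
save(a,'s2.png')
E
```

```text
6.9 [506.06190834 142.09125997 195.27816818] [ 1.44500194e-03 -1.48293131e-01  9.88942394e-01 -5.54318627e-06] [ 0.13063843  0.39541093 -2.00124303] 13.61719985109471
```

View pics/s2.png

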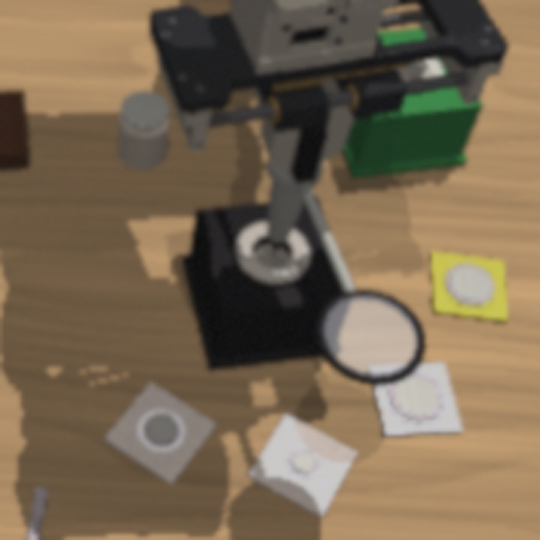

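The scene crop shows the post's foot just above the flange (foot about 278,240; flange 273,250) and the lens at (372,337). I check these against prediction.

```bash
python3 - <<'E'
from h import *
y=np.radians(17.06);A=np.array([506,142,91.6])
P=[A,A+[130*np.cos(y),130*np.sin(y),74],A+[0,0,45]]
print((proj('scene',P)-[240,120])*3)
print(pt('scene',240+372/3,120+337/3,165.6),P[1])
E
```

```text
[[275.93678638 234.90830236]
 [368.14150323 336.33859703]
 [286.14349265 194.09849028]]
[630.56215817 182.33526306 165.6       ] [630.2797479  180.13848795 165.6       ]
```

Request:
{"op": "arm_command", "data": {
  "rows": [
    [-0.1,-0.1,-1,0,0,0,0],
    [-0.1,-0.1,-2,0,0,0,0],
    [-0.1,-0.1,-3,0,0,0,0],
    [-0.1,-0.1,-4,0,0,0,0],
    [-0.1,-0.1,-5,0,0,0,0],
    [-0.1,-0.1,-5.6,0,0,0,0],
    [-0.1,-0.1,-5.6,0,0,0,0],
    [-0.1,-0.1,-5.6,0,0,0,0]
  ]
}}

```text
time_s: 7.7
ee_pos: [504.1, 141.3, 137.7]
orientation: [-0.0, -0.149, 0.989, 0.0]
ft_force: [-0.3, -1.0, -1.4]
gripper_width: 13.7
finger_force: 45.0
```

Request:
{"op": "arm_command", "data": {
  "rows": [
    [0,0,-0.1,0,0,0,0],
    [0,0,-0.2,0,0,0,0],
    [0,0,-0.3,0,0,0,0],
    [0,0,-0.4,0,0,0,0],
    [0,0,-0.4,0,0,0,0]
  ]
}}

```text
time_s: 8.2
ee_pos: [504.2, 141.3, 133.7]
orientation: [0.0, -0.149, 0.989, 0.0]
ft_force: [1.2, 0.2, -2.6]
gripper_width: 13.5
finger_force: 45.0
```

Request:
{"op": "arm_command", "data": {
  "rows": [
    [0,0,-0.05,0,0,0,0],
    [0,0,-0.1,0,0,0,0],
    [0,0,-0.15,0,0,0,0],
    [0,0,-0.15,0,0,0,0]
  ]
}}

```text
time_s: 8.6
ee_pos: [504.2, 141.3, 132.2]
orientation: [0.0, -0.149, 0.989, 0.0]
ft_force: [0.2, 0.4, -1.8]
gripper_width: 13.8
finger_force: 45.0
```

Request:
{"op": "arm_command", "data": {
  "rows": [
    [0,0,-0.05,0,0,0,0],
    [0,0,-0.1,0,0,0,0],
    [0,0,-0.15,0,0,0,0],
    [0,0,-0.15,0,0,0,0]
  ]
}}

```text
time_s: 9.0
ee_pos: [504.3, 141.4, 130.8]
orientation: [0.0, -0.149, 0.989, 0.0]
ft_force: [2.0, 0.6, -1.4]
gripper_width: 13.6
finger_force: 45.0
```

Request:
{"op": "arm_command", "data": {
  "rows": [
    [0,0,-0.05,0,0,0,0],
    [0,0,-0.1,0,0,0,0],
    [0,0,-0.15,0,0,0,0],
    [0,0,-0.15,0,0,0,0]
  ]
}}

```text
time_s: 9.4
ee_pos: [504.3, 141.3, 129.3]
orientation: [0.0, -0.149, 0.989, 0.0]
ft_force: [1.0, 0.3, -0.9]
gripper_width: 13.7
finger_force: 45.0
```

Request:
{"op": "arm_command", "data": {
  "rows": [
    [0.05,0,-0.05,0,0,0,0],
    [0.05,0,-0.1,0,0,0,0],
    [0.05,0,-0.15,0,0,0,0],
    [0.05,0,-0.15,0,0,0,0]
  ]
}}

```text
time_s: 9.8
ee_pos: [504.6, 141.3, 127.6]
orientation: [-0.0, -0.149, 0.989, 0.0]
ft_force: [2.4, 0.1, -1.1]
gripper_width: 14.2
finger_force: 45.0
```

Request:
{"op": "arm_command", "data": {
  "rows": [
    [0.05,0,-0.05,0,0,0,0],
    [0.05,0,-0.1,0,0,0,0],
    [0.05,0,-0.15,0,0,0,0],
    [0.05,0,-0.15,0,0,0,0]
  ]
}}

```text
time_s: 10.2
ee_pos: [504.9, 141.3, 126.1]
orientation: [-0.0, -0.149, 0.989, 0.0]
ft_force: [1.8, 0.6, -2.1]
gripper_width: 13.4
finger_force: 45.0
```

Request:
{"op": "arm_command", "data": {
  "rows": [
    [0.05,0,-0.05,0,0,0,0],
    [0.05,0,-0.1,0,0,0,0],
    [0.05,0,-0.15,0,0,0,0],
    [0.05,0,-0.15,0,0,0,0]
  ]
}}

```text
time_s: 10.6
ee_pos: [505.3, 141.3, 124.5]
orientation: [-0.0, -0.149, 0.989, 0.0]
ft_force: [-0.2, 0.6, -2.4]
gripper_width: 13.9
finger_force: 45.0
```

Request:
{"op": "arm_command", "data": {
  "rows": [
    [0.05,0,-0.05,0,0,0,0],
    [0.05,0,-0.1,0,0,0,0],
    [0.05,0,-0.15,0,0,0,0],
    [0.05,0,-0.15,0,0,0,0]
  ]
}}

```text
time_s: 11.0
ee_pos: [506.0, 141.3, 123.1]
orientation: [-0.0, -0.149, 0.989, 0.0]
ft_force: [0.3, -0.3, -1.7]
gripper_width: 13.6
finger_force: 45.0
```

Request:
{"op": "arm_command", "data": {
  "rows": [
    [0,0,-0.05,0,0,0,0],
    [0,0,-0.1,0,0,0,0],
    [0,0,-0.15,0,0,0,0],
    [0,0,-0.15,0,0,0,0]
  ]
}}

```text
time_s: 11.4
ee_pos: [506.0, 141.3, 121.6]
orientation: [-0.0, -0.149, 0.989, 0.0]
ft_force: [0.7, 0.1, -2.1]
gripper_width: 13.9
finger_force: 45.0
```

Request:
{"op": "arm_command", "data": {
  "rows": [
    [0,0,-0.05,0,0,0,0],
    [0,0,-0.1,0,0,0,0],
    [0,0,-0.15,0,0,0,0],
    [0,0,-0.15,0,0,0,0]
  ]
}}

```text
time_s: 11.8
ee_pos: [506.0, 141.3, 120.1]
orientation: [-0.0, -0.149, 0.989, 0.0]
ft_force: [-0.6, -0.3, -1.7]
gripper_width: 13.8
finger_force: 45.0
```

Request:
{"op": "arm_command", "data": {
  "rows": [
    [0,0,-0.05,0,0,0,0],
    [0,0,-0.1,0,0,0,0],
    [0,0,-0.15,0,0,0,0],
    [0,0,-0.15,0,0,0,0]
  ]
}}

```text
time_s: 12.2
ee_pos: [506.0, 141.3, 118.8]
orientation: [-0.0, -0.149, 0.989, 0.0]
ft_force: [-2.0, -0.8, 1.3]
gripper_width: 13.6
finger_force: 45.0
```

Request:
{"op": "arm_command", "data": {
  "rows": [
    [-0.03,0,-0.03,0,0,0,0],
    [-0.03,0,-0.05,0,0,0,0],
    [-0.03,0,-0.05,0,0,0,0],
    [-0.03,0,-0.05,0,0,0,0]
  ]
}}

```text
time_s: 12.6
ee_pos: [505.9, 141.3, 118.5]
orientation: [0.0, -0.149, 0.989, -0.0]
ft_force: [-1.8, -1.1, 4.7]
gripper_width: 13.5
finger_force: 45.0
```

Request:
{"op": "arm_command", "data": {
  "rows": [
    [-0.03,-0.02,-0.04,0,0,0,0],
    [-0.03,-0.02,-0.08,0,0,0,0],
    [-0.03,-0.02,-0.08,0,0,0,0],
    [-0.03,-0.02,-0.08,0,0,0,0]
  ]
}}

```text
time_s: 13.0
ee_pos: [505.9, 141.2, 118.0]
orientation: [0.001, -0.149, 0.989, 0.0]
ft_force: [-2.5, -0.9, 7.1]
gripper_width: 13.5
finger_force: 45.0
```

Request:
{"op": "arm_command", "data": {
  "rows": [
    [-0.04,-0.02,-0.04,0,0,0,0],
    [-0.05,-0.02,-0.08,0,0,0,0],
    [-0.05,-0.02,-0.09,0,0,0,0],
    [-0.05,-0.02,-0.09,0,0,0,0]
  ]
}}

```text
time_s: 13.4
ee_pos: [505.8, 141.2, 117.8]
orientation: [0.001, -0.149, 0.989, 0.0]
ft_force: [-2.5, -0.1, 10.0]
gripper_width: 13.8
finger_force: 45.0
```

Request:
{"op": "arm_command", "data": {
  "rows": [
    [0,0,0,0,0,0.03,0],
    [0,0,-0.01,0,0,0.06,0],
    [0,0,-0.02,0,0,0.09,0],
    [0,0,-0.02,0,0,0.09,0]
  ]
}}

```text
time_s: 13.8
ee_pos: [505.8, 141.2, 117.3]
orientation: [0.001, -0.193, 0.981, 0.0]
ft_force: [-2.3, -0.2, 9.4]
gripper_width: 13.8
finger_force: 45.0
```

Request:
{"op": "arm_command", "data": {
  "rows": [
    [-0.02,0,-0.02,0,0,0.03,0],
    [-0.02,0,-0.04,0,0,0.06,0],
    [-0.03,0,-0.05,0,0,0.1,0],
    [-0.03,0,-0.05,0,0,0.1,0]
  ]
}}

```text
time_s: 14.2
ee_pos: [505.7, 141.2, 117.0]
orientation: [0.002, -0.242, 0.97, 0.0]
ft_force: [-0.6, -0.1, 9.8]
gripper_width: 13.6
finger_force: 45.0
```

Request:
{"op": "arm_command", "data": {
  "rows": [
    [0,0,-0.02,0,0,0.04,0],
    [0,0,-0.04,0,0,0.08,0],
    [0,0,-0.06,0,0,0.12,0],
    [0,0,-0.06,0,0,0.12,0]
  ]
}}

```text
time_s: 14.6
ee_pos: [505.7, 141.2, 116.7]
orientation: [0.002, -0.3, 0.954, -0.0]
ft_force: [-1.8, -0.3, 11.5]
gripper_width: 13.9
finger_force: 45.0
```

Request:
{"op": "arm_command", "data": {
  "rows": [
    [0,0,0,0,0,0.04,0],
    [0,0,-0.02,0,0,0.08,0],
    [0,0,-0.03,0,0,0.12,0],
    [0,0,-0.03,0,0,0.12,0]
  ]
}}

```text
time_s: 15.0
ee_pos: [505.7, 141.2, 116.5]
orientation: [0.002, -0.356, 0.934, -0.0]
ft_force: [-2.9, 0.4, 14.1]
gripper_width: 14.0
finger_force: 45.0
```

```bash
python3 - <<'E'
from h import *
o=monitor.get_obs();q=o['orientation'];print(o['ee_pos'],o['ft_force'],o['wrist_torque'],2*np.degrees(np.arctan2(q[2],q[1]))-180,o['joint_pos'][5])
E
```

```text
[505.70898238 141.24494629 116.50168555] [-2.89024171  0.44687389 14.06261332] [ 0.05596801  0.71527541 -0.0930078 ] 41.757615566714804 -2.174023157850176
```

Request:
{"op": "arm_command", "data": {
  "rows": [
    [-0.02,0,0.05,0,0,0.0,0],
    [-0.03,0,0.05,0,0,0.04,0],
    [-0.03,0,0.05,0,0,0.08,0],
    [-0.03,0,0.05,0,0,0.12,0],
    [-0.03,0,0.05,0,0,0.12,0]
  ]
}}

```text
time_s: 15.5
ee_pos: [505.5, 141.3, 116.4]
orientation: [0.002, -0.412, 0.911, -0.0]
ft_force: [-0.1, 0.2, 7.5]
gripper_width: 13.8
finger_force: 45.0
```

Request:
{"op": "arm_command", "data": {
  "rows": [
    [0,0,-0.03,0,0,0.0,0],
    [0,0,-0.05,0,0,0.04,0],
    [0,0,-0.05,0,0,0.08,0],
    [0,0,-0.05,0,0,0.12,0],
    [0,0,-0.05,0,0,0.155,0],
    [0,0,-0.05,0,0,0.155,0]
  ]
}}

```text
time_s: 16.1
ee_pos: [505.6, 141.3, 116.2]
orientation: [0.002, -0.481, 0.877, -0.0]
ft_force: [-1.8, -0.4, 11.1]
gripper_width: 13.7
finger_force: 45.0
```

```bash
python3 - <<'E'
from h import *
o=monitor.get_obs();q=o['orientation'];print(o['ee_pos'],o['ft_force'],o['wrist_torque'],2*np.degrees(np.arctan2(q[2],q[1]))-180,o['joint_pos'][5])
E
```

```text
[505.55008379 141.27590073 116.23370535] [-1.84137149 -0.37684702 11.10947018] [ 0.08899126  0.52164105 -0.07033581] 57.510938820721805 -2.4488308134103582
```

Request:
{"op": "arm_command", "data": {
  "rows": [
    [0,0,0.05,0,0,0,0],
    [0,0,0.1,0,0,0,0],
    [0,0,0.15,0,0,0,0],
    [0,0,0.15,0,0,0,0],
    [0,0,0.15,0,0,0,0]
  ]
}}

```text
time_s: 16.6
ee_pos: [505.4, 141.2, 116.3]
orientation: [0.001, -0.481, 0.877, -0.0]
ft_force: [5.0, 1.8, -2.9]
gripper_width: 13.8
finger_force: 45.0
```

Request:
{"op": "arm_command", "data": {
  "rows": [
    [0.04,0.01,0.02,0,0,0,0],
    [0.07,0.02,0.04,0,0,0,0],
    [0.07,0.02,0.04,0,0,0,0],
    [0.07,0.02,0.04,0,0,0,0]
  ]
}}

```text
time_s: 17.0
ee_pos: [505.4, 141.2, 116.3]
orientation: [0.0, -0.481, 0.877, 0.0]
ft_force: [5.3, 2.1, -5.7]
gripper_width: 14.0
finger_force: 45.0
```

Request:
{"op": "arm_command", "data": {
  "rows": [
    [0.04,0.02,-0.04,0,0,0,0],
    [0.07,0.03,-0.07,0,0,0,0],
    [0.07,0.03,-0.07,0,0,0,0],
    [0.07,0.03,-0.07,0,0,0,0]
  ]
}}

```text
time_s: 17.4
ee_pos: [505.6, 141.3, 116.3]
orientation: [-0.0, -0.481, 0.877, 0.0]
ft_force: [1.0, 0.1, 2.0]
gripper_width: 13.9
finger_force: 45.0
```

Held firmly and unloaded. I release it.

Request:
{"op": "arm_command", "data": {
  "rows": [
    [0,0,0,0,0,0,0.3],
    [0,0,0,0,0,0,0.3],
    [0,0,0,0,0,0,0.5],
    [0,0,0,0,0,0,0.5],
    [0,0,0,0,0,0,0.6],
    [0,0,0,0,0,0,0.6],
    [0,0,0,0,0,0,0.6],
    [0,0,0,0,0,0,0.6]
  ]
}}

```text
time_s: 18.2
ee_pos: [505.8, 141.4, 116.1]
orientation: [-0.0, -0.481, 0.877, 0.0]
ft_force: [-0.3, -0.7, 0.4]
gripper_width: 55.1
finger_force: 0.0
```

Request:
{"op": "arm_command", "data": {
  "rows": [
    [0,0,1,0,0,0,0.6],
    [0,0,3,0,0,0,0.6],
    [0,0,6,0,0,0,0.6],
    [0,0,10,0,0,0,0.6],
    [0,0,14,0,0,0,0.6],
    [-6,-10,14,0,0,0,0.6],
    [-6,-10,14,0,0,0,0.6],
    [-6,-10,14,0,0,0,0.6],
    [-6,-10,14,0,0,0,0.6],
    [-6,-10,14,0,0,0,0.6]
  ]
}}

```text
time_s: 19.2
ee_pos: [446.2, 41.5, 257.0]
orientation: [0.001, -0.48, 0.877, -0.0]
ft_force: [-0.1, 0.5, 0.7]
gripper_width: 55.4
finger_force: 0.0
```

```bash
python3 - <<'E'
from h import *
a=snap('scene'); b=snap('top'); o=monitor.get_obs(); print(o['time_s'],o['ee_pos'],o['gripper_width'])
y=np.radians(57.55);A=np.array([505.3,141.2,12.5])
L=A+[130*np.cos(y),130*np.sin(y),74]
print('expected lens px scene/top crop',(proj('scene',[L])-[240,120])*3,(proj('top',[L])-[120,120])*3)
c=cv2.resize(a[120:300,240:420],(540,540),interpolation=cv2.INTER_CUBIC)[:,:400]
d=cv2.resize(b[120:240,120:250],(390,360),interpolation=cv2.INTER_CUBIC); d=np.vstack([d,np.zeros((180,390,3),np.uint8)])
c=cv2.resize(a[120:300,240:420],(540,540),interpolation=cv2.INTER_CUBIC)[:,150:550]
save(np.hstack([c,d]),'end.png')
E
```

```text
19.3 [446.35261656  42.0605756  256.42970244] 54.9647037282637
expected lens px scene/top crop [[444.32879787 334.80925485]] [[117.87711524 123.57265339]]
```

View pics/end.png

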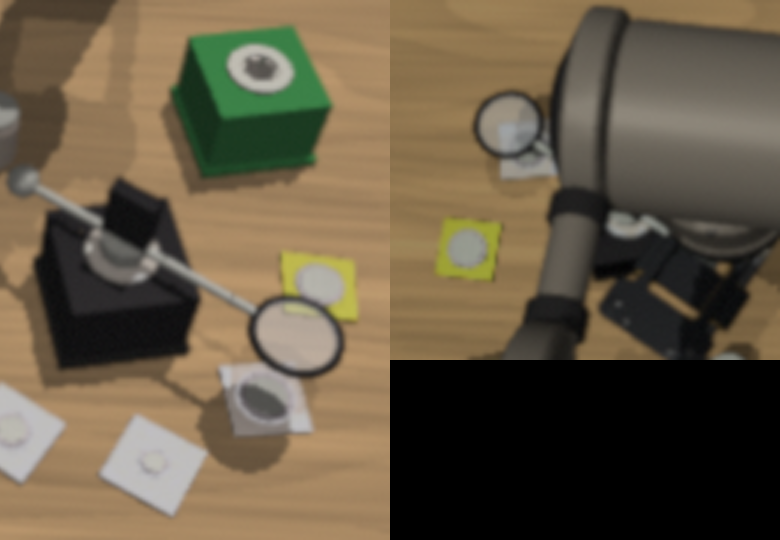

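The final view shows the magnifier upright in the base. The lens is at (297,335) in the left crop, within 3 px of where it should be over the large coin, and the flange is still on top.

```bash
python3 -c "
from h import *
print(order.close_job())"
```

```text
the job is handed in; nothing more can be done
None
```

The magnifier is wedged in the black base and holds by itself with its lens over the largest coin; the gripper has let go, and I handed the job in at about 19 s.

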